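Take the medium blow nozzles off the air header for washing

ROBOT

A 7-joint arm with a two-finger parallel gripper is mounted at the origin on the work surface. World frame = base frame: x ahead of the robot, y to its left, z up, the work surface at z = 0. Lengths are in m, angles in degrees, forces in N, time in s.
With the tool pointing down it reaches from about 0.4 to 0.9 m from the base axis. Payload 5.5 kg.
Tool frame: the origin (TCP) lies midway between the tips of the shut fingers; the grasp point (between the pads) lies 19 mm behind it; z points along the fingers, y is the line along which they close (so a half turn about z gives the same grasp; the last joint's range is limited). The gripper opens to 92 mm and grips with 3 to 60 N. Pads are 19 mm wide; open, the fingers measure 130 mm over their backs; the gripper's body (75 mm by 190 mm) begins 47 mm behind the grasp point.
Start: joints at [87.158, 28.699, -24.465, 88.831, 12.651, 65.22, -12.049], TCP at [0.2, -0.618, 0.189] pointing down, gripper open.
Joint ranges: [-164.97, 164.97], [-17.58, 116.51], [-87.97, 89.64], [11.32, 138.91], [-80.73, 260.73], [10.89, 115.49], [-147.41, 147.41]. Speed limits (degrees/s): [147.25, 147.25, 180, 180, 180, 180, 180].

INTERFACE

Orientations are given as [roll, pitch, yaw] about the fixed x, y, z axes, in that order (R = Rz(yaw) Ry(pitch) Rx(roll)).
In Python, from workcell import ctrl, cams, spotter gives the robot as it stands. The module is installed in compiled form; this text tells all that it offers.
- The arm moves only by the tool drive_tool, never from a script. Its arguments are lists of equal length, an entry for each row: "translation": the shift along the world's x, y, z in mm, a list of three; "twist": the turn, a rotation vector about the world's x, y, z in degrees, a list of three; "fingers": the finger opening in mm, from 0 to 91.8. In form: {"translation": [[tx, ty, tz], ...], "twist": [[rx, ry, rz], ...], "fingers": [fingers, ...]}. A call has 1 to 8 rows; each row shifts and turns the commanded pose from where the row before left it; what a row does not reach is not made up. A row lasts 1/8 s, in which the tool goes at most 62.5 mm and 10.7 degrees, less where a joint would pass 70% of its speed; a pose out of reach is approached as far as the arm can. A call is refused whole if a number of a shift passes 62.5 or a number of a turn 10.7, either way. A call with a gripper value outside its range is refused whole. The fingers move at their own pace and stop on an object; "force" is the grip in N (left out, the last holds). Time passes only in rows, so rows that do not move let the fingers close. It gives the time, the measured TCP pose, the force and the opening at its end, in the units of the state.
- ctrl.get_state(): the state, without advancing time (a new reading comes with each control period).
- cams.read_camera(name): name is "side" or "top"; returns (picture, depth): 480x640x3 uint8, red, green, blue; 480x640 float32, m along the optical axis (not along the pixel's ray), 0 where there is no reading.
- cams.get_calibration(name): a dict with "fx", "fy", "cx", "cy" (pixels), "rvec" (rotation vector, rad) and "tvec" (3), from world to camera coordinates, as OpenCV has them. Camera axes: x right, y down, z forward; pixel columns grow to the right and rows downward; lengths in m; the calibration is good to about 2 mm. A picture is of the moment at which its call begins. get_calibration takes no time and is no camera call.
- ctrl.hand_in(): hands the job in, once; it reports no verdict.
Trained networks look in the newest picture that a camera, given by its name, has taken for a name from the list of things; names that differ only in an ending like _2 or _b are one class to them, and where a whole thing is asked for, a point or a joint stands for the part that bears it (a point fixed in the world has none). Each returns a list of dicts, best first, with "confidence" (0 to 1); they miss things now and then, are a little off and sometimes report something else, mostly with a low value. They report only what shows in the picture. A call takes as long as a camera call. They do not tell look-alikes from the thing itself.
- spotter.look_for(camera, name): "rect" ([left, top, right, bottom] in pixels, round what is visible of it).
- spotter.silhouettes(camera, name): "mask" (480x640 bool, what is visible of it) and "rect" ([left, top, right, bottom] in pixels, round what is visible of it).
- spotter.spot_point(camera, name): "location" ([row, column] in pixels: a listed point, or the origin of a listed thing).
The state is a dict: "time": time; "joint_positions": joint angles; "qvel": joint speeds; "tau": joint torques, N m; "eef_pos": TCP position; "ee_rot": TCP orientation; "wrist_force": force on the tool from outside, world axes, zero at the start; "torque": the same for the moment, N m; "grip_width": opening from 0.0 (shut) to 1.0 (fully open).
Only numpy, scipy, OpenCV 4.12 (cv2) and the standard library are available. Lean on these libraries where they do the work, as an engineer would, in place of code of your own. Each camera call takes 0.05 s, during which the arm holds its last target. There are 200 camera calls.

TASK

The medium blow nozzles (25 mm heads) on the air header are due for washing. First shut the air by swinging the yellow-knobbed valve lever towards the robot, then uncouple every medium nozzle - push its sleeve fully down so that the coupling lets go, draw the nozzle out and let the sleeve snap up - and put it in the blue tray, standing or lying, while the small and large nozzles stay locked in their couplings. When all are in the tray, swing the lever back to turn the air fully on again, and leave the tape, marker and screwdriver where they are.

Things in the scene. Friction and masses are not known exactly. Their poses are not given: they have to be found in the camera images.
- header: Aluminium air header fixed to the bench, block 75 (x) x 420 (y) x 35 mm high. Origin: centre of its underside. Five upright quick couplings, 1 to 5 at its own y = -160, -80, 0, 80, 160 mm, x = 0, the top face of each sleeve 71 mm above the bench when forward (up). Which coupling holds which nozzle varies; one may be empty.
- sleeve1 (a joint): Sprung sleeve of coupling 1, all five alike, m. Round steel flange 56 mm across, 19 mm bore, flat top. 0 = forward (up, locked), 0.007 m = fully pushed down; the spring takes 6 N to start, 13 N fully down.
- sleeve2 (a joint): Sprung sleeve of coupling 2, all five alike, m. A locked nozzle cannot be pulled out. Pushed past 0.006 m the catches open and a lifter raises the nozzle 4 to 6 mm; let go, the sleeve stops about 0.001 m short of home, lightly holding the raised nozzle; draw that straight up (under 10 N) and the sleeve snaps fully up.
- sleeve3 (a joint): Sprung sleeve of coupling 3, all five alike, m. To push it, set a fingertip on the flange on each side of the nozzle head and press straight down.
- sleeve4 (a joint): Sprung sleeve of coupling 4, all five alike, m. Same as the others.
- sleeve5 (a joint): Sprung sleeve of coupling 5, all five alike, m. Same as the others.
- nozzle_m1: A medium brass blow nozzle, 66 mm long, 90 g: 16 mm shank from 0 to 40 mm, round head 25 mm in diameter from 40 to 60 mm, bevelled top; only the head diameter tells sizes apart. Origin: centre of the foot, z towards the head. Coupled: foot 35 mm above the bench, head 4 mm clear of the sleeve; released: 4 to 6 mm higher. May be absent.
- nozzle_m2: A medium brass blow nozzle, 66 mm long, 90 g: 16 mm shank from 0 to 40 mm, round head 25 mm in diameter from 40 to 60 mm, bevelled top; only the head diameter tells sizes apart. Origin: centre of the foot, z towards the head. Coupled: foot 35 mm above the bench, head 4 mm clear of the sleeve; released: 4 to 6 mm higher. May be absent.
- nozzle_m3: A medium brass blow nozzle, 66 mm long, 90 g: 16 mm shank from 0 to 40 mm, round head 25 mm in diameter from 40 to 60 mm, bevelled top; only the head diameter tells sizes apart. Origin: centre of the foot, z towards the head. Coupled: foot 35 mm above the bench, head 4 mm clear of the sleeve; released: 4 to 6 mm higher. May be absent.
- nozzle_s: A small brass blow nozzle, 66 mm long, 90 g: 16 mm shank from 0 to 40 mm, round head 18 mm in diameter from 40 to 60 mm, bevelled top; only the head diameter tells sizes apart. Origin: centre of the foot, z towards the head. Coupled: foot 35 mm above the bench, head 4 mm clear of the sleeve; released: 4 to 6 mm higher. Stays coupled.
- nozzle_l: A large brass blow nozzle, 66 mm long, 90 g: 16 mm shank from 0 to 40 mm, round head 33 mm in diameter from 40 to 60 mm, bevelled top; only the head diameter tells sizes apart. Origin: centre of the foot, z towards the head. Coupled: foot 35 mm above the bench, head 4 mm clear of the sleeve; released: 4 to 6 mm higher. Stays coupled.
- tray: Loose blue plastic wash tray, 130 (x) x 190 (y) x 32 mm high, walls 4 mm, floor 4 mm, 0.7 kg. Origin: centre of its underside.
- valve_base: Fixed steel housing of the air supply valve, 70 (x) x 50 (y) x 25 mm high. Origin: centre of its underside; its lever swings in its own x-z plane about a pivot 22 mm above the bench; its -x side faces roughly towards the robot.
- valve (a joint): Valve lever: a 10 mm steel rod with a 26 mm yellow ball 80 mm from the pivot; stays where it is left (light friction, about 1 N at the ball). 0 = air shut: leans about 0.5 rad to the housing's own -x side (towards the robot); 1.0 rad = air fully on: leans as far to the +x side (away from the robot).
- valve_tip (a point): Centre of the yellow ball at the free end of the valve lever (moves with it).
- tape: Bystander: roll of brown tape, 90 mm across, 24 mm high.
- marker: Bystander: blue and white marker pen, 130 mm long.
- driver: Bystander: screwdriver lying on the bench.
- nozzle_m1_head (a point): Point on the axis of that nozzle at mid height of its head, 50 mm above its foot.
- nozzle_m2_head (a point): Point on the axis of that nozzle at mid height of its head, 50 mm above its foot.
- nozzle_m3_head (a point): Point on the axis of that nozzle at mid height of its head, 50 mm above its foot.
Things that resemble listed ones, but are neither listed nor needed, are in the scene too. Of the things that look like the valve_base, the middle-sized one is meant.

How it is judged (in metres and radians):
On the way, in this order (a step that is already met when the one before it is completed fails the run):
1. the air is shut: valve lever below 0.15 rad (value of joint valve below 0.15 rad), for 0.2 s.
2. every medium nozzle present is in the tray while the air is still shut (x of nozzle_m1 in the frame of tray between -0.063 and 0.063 m and y of nozzle_m1 in the frame of tray between -0.093 and 0.093 m and z of nozzle_m1 in the frame of tray between 0.001 and 0.075 m and x of nozzle_m1_head in the frame of tray between -0.075 and 0.075 m and y of nozzle_m1_head in the frame of tray between -0.105 and 0.105 m and z of each of nozzle_m1_head, nozzle_m2, nozzle_m2_head, nozzle_m3, nozzle_m3_head in the frame of tray below 0.075 m and x of nozzle_m2 in the frame of tray between -0.063 and 0.063 m and y of nozzle_m2 in the frame of tray between -0.093 and 0.093 m and z of each of nozzle_m2, nozzle_m3 in the frame of tray above 0.001 m and x of nozzle_m2_head in the frame of tray between -0.075 and 0.075 m and y of nozzle_m2_head in the frame of tray between -0.105 and 0.105 m and x of nozzle_m3 in the frame of tray between -0.063 and 0.063 m and y of nozzle_m3 in the frame of tray between -0.093 and 0.093 m and x of nozzle_m3_head in the frame of tray between -0.075 and 0.075 m and y of nozzle_m3_head in the frame of tray between -0.105 and 0.105 m and value of joint valve below 0.25 rad), for 0.3 s.
3. the air is on again: valve lever above 0.85 rad (value of joint valve above 0.85 rad), for 0.2 s.
At the end, for the whole second after the job is handed in: Each medium nozzle present rests in the tray (foot and head over it, under 75 mm up, still); the small and large ones remain locked (foot 32 to 38 mm up, upright); every sleeve is forward (within 1.5 mm); valve lever above 0.85 rad; tray level (x of nozzle_m1 in the frame of tray between -0.063 and 0.063 m and y of nozzle_m1 in the frame of tray between -0.093 and 0.093 m and z of nozzle_m1 in the frame of tray between 0.001 and 0.075 m and x of nozzle_m1_head in the frame of tray between -0.075 and 0.075 m and y of nozzle_m1_head in the frame of tray between -0.105 and 0.105 m and z of each of nozzle_m1_head, nozzle_m2, nozzle_m2_head, nozzle_m3, nozzle_m3_head in the frame of tray below 0.075 m and x of nozzle_m2 in the frame of tray between -0.063 and 0.063 m and y of nozzle_m2 in the frame of tray between -0.093 and 0.093 m and z of each of nozzle_m2, nozzle_m3 in the frame of tray above 0.001 m and x of nozzle_m2_head in the frame of tray between -0.075 and 0.075 m and y of nozzle_m2_head in the frame of tray between -0.105 and 0.105 m and x of nozzle_m3 in the frame of tray between -0.063 and 0.063 m and y of nozzle_m3 in the frame of tray between -0.093 and 0.093 m and x of nozzle_m3_head in the frame of tray between -0.075 and 0.075 m and y of nozzle_m3_head in the frame of tray between -0.105 and 0.105 m and linear speed of each of nozzle_m1, nozzle_m2, nozzle_m3 below 0.03 m/s and z of nozzle_s in the frame of header between 0.032 and 0.038 m and angle between each of nozzle_s, nozzle_l's own z axis and vertical below 0.15 rad and z of nozzle_l in the frame of header between 0.032 and 0.038 m and value of joint each of sleeve1, sleeve2, sleeve3, sleeve4, sleeve5 below 0.0015 m and value of joint valve above 0.85 rad and angle between tray's own z axis and vertical below 0.1 rad); the robot touches nothing.
It fails at once if a sleeve is retracted by more than 3 mm while the air is on (valve above 0.25 rad) (value of joint valve above 0.25 rad and value of joint any of sleeve1, sleeve2, sleeve3, sleeve4, sleeve5 above 0.003 m).
It fails at once if the small or the large nozzle is uncoupled (rises more than 4 mm) (z of any of nozzle_s, nozzle_l in the frame of header above 0.039 m).
It fails at once if tape, marker or screwdriver is moved more than 4 cm (distance of any of tape, marker, driver from where it was at the start of the episode above 0.04 m).
Of nozzle_m1, nozzle_m2, nozzle_m3 only 2 to 3 are there at a start; the rules pass over those that are not, and their reading is None.
At some moment in a run one of tray may be knocked a few centimetres aside while the robot is not near it.
Once in a run the grip may slacken for a moment while it holds something.
It also fails if it takes over 210 s, if anything falls off the work surface, if the arm or the gripper's body presses on something with over 40 N, if the wrist force passes 120 N, or if a joint passes its speed limit or range.

## Working session

There is one attempt and no reset: what is moved stays moved. The work goes in short steps, Python scripts to look and compute and a tool call to move; the robot and the scene stay as the last step left them, time stands still between calls to the robot, and variables do not carry over. Pictures are saved under pics/ and viewed, on a budget of 14 in all, crops included, one or two more only if the job needs it, and the job is handed in when it is done.

Besides the shell and the picture viewer there is one more tool, called after "Request:" as name(argument=value, ...) on one line, values as JSON. drive_tool: Moves the arm, as the interface text tells. Its arguments: {"type":"object","properties":{"translation":{"type":"array","items":{"type":"array","items":{"type":"number"}}},"twist":{"type":"array","items":{"type":"array","items":{"type":"number"}}},"fingers":{"type":"array","items":{"type":"number"}},"force":{"type":"number"}},"required":["translation","twist","fingers"]}

```bash
mkdir -p pics
cat > h.py <<'E'
import numpy as np, cv2
from workcell import ctrl, cams, spotter
def cal(n):
    c=cams.get_calibration(n); R=cv2.Rodrigues(np.array(c['rvec'],float))[0]; return c,R,np.array(c['tvec'],float).ravel()
def cloud(n,d):
    c,R,t=cal(n); v,u=np.mgrid[:480,:640]
    P=np.stack([(u-c['cx'])/c['fx']*d,(v-c['cy'])/c['fy']*d,d],-1)
    W=(P-t)@R; W[d<=0]=np.nan; return W
def proj(n,p):
    c,R,t=cal(n); q=R@np.array(p)+t; return c['fx']*q[0]/q[2]+c['cx'],c['fy']*q[1]/q[2]+c['cy']
def ray(n,u,v,z):
    c,R,t=cal(n); d=R.T@np.array([(u-c['cx'])/c['fx'],(v-c['cy'])/c['fy'],1]); o=-R.T@t
    return o+d*(z-o[2])/d[2]
E
cat > a.py <<'E'
from h import *
s=ctrl.get_state(); print(s['time'],s['eef_pos'],s['ee_rot'],s['grip_width'])
for n in('top','side'):
    im,d=cams.read_camera(n); np.save(n+'_d.npy',d); cv2.imwrite('pics/%s0.png'%n,im[:,:,::-1]); W=cloud(n,d); np.save(n+'_W.npy',W)
    for k in('header','tray','valve_base','valve_tip','nozzle_m1','nozzle_s','nozzle_l','tape','marker','driver'):
        for r in spotter.silhouettes(n,k)[:6]:
            m=r['mask']&np.isfinite(W[...,0])
            if r['confidence']>.25 and m.any(): print(n,k,round(r['confidence'],2),np.round(r['rect']).astype(int),'med',np.round(np.median(W[m],0),3),'zmax',round(np.percentile(W[m][:,2],95),3))
E
python3 a.py
```

```text
0.0 [ 0.19972503 -0.61772016  0.18776493] [-1.79886609e+02 -3.07954415e-03  1.79255210e+01] 0.9981731736631005
top header 0.72 [329 185 350 200] med [ 0.626 -0.042  0.099] zmax 0.103
top header 0.66 [210 168 404 225] med [0.63  0.036 0.035] zmax 0.073
top tray 0.64 [195 247 288 313] med [0.451 0.17  0.004] zmax 0.031
top valve_base 0.91 [380 248 412 293] med [ 0.467 -0.168  0.026] zmax 0.102
top valve_base 0.69 [439 289 480 354] med [ 0.367 -0.303  0.037] zmax 0.147
top valve_base 0.58 [340 279 360 306] med [ 0.423 -0.075  0.018] zmax 0.071
top valve_tip 0.94 [458 319 482 355] med [ 0.328 -0.305  0.14 ] zmax 0.15
top valve_tip 0.61 [352 295 362 309] med [ 0.404 -0.081  0.069] zmax 0.073
top valve_tip 0.58 [394 250 406 274] med [ 0.495 -0.168  0.099] zmax 0.105
top nozzle_m1 0.61 [223 169 235 182] med [0.658 0.192 0.098] zmax 0.103
top nozzle_m1 0.54 [367 194 382 207] med [ 0.616 -0.121  0.098] zmax 0.103
top nozzle_m1 0.44 [291 182 310 194] med [0.637 0.036 0.098] zmax 0.103
top nozzle_s 0.68 [111 201 158 239] med [0.576 0.428 0.02 ] zmax 0.026
top nozzle_s 0.66 [330 187 350 200] med
[... 1006 characters left out ...]
234 257 247 271] med [0.658 0.202 0.094] zmax 0.102
side nozzle_m1 0.57 [297 202 308 213] med [ 0.616 -0.115  0.089] zmax 0.102
side nozzle_s 0.51 [282 215 296 229] med [ 0.624 -0.032  0.094] zmax 0.102
side nozzle_s 0.41 [255 240 264 258] med [0.649 0.12  0.088] zmax 0.101
side nozzle_l 0.51 [282 215 296 229] med [ 0.624 -0.032  0.094] zmax 0.102
side nozzle_l 0.41 [255 240 264 258] med [0.649 0.12  0.088] zmax 0.101
side tape 0.75 [209 342 252 380] med [0.574 0.438 0.018] zmax 0.025
side tape 0.64 [264 237 284 251] med [0.63  0.053 0.07 ] zmax 0.073
side marker 0.65 [270 373 329 400] med [0.408 0.444 0.015] zmax 0.019
side driver 0.53 [329 182 374 195] med [ 0.569 -0.426  0.017] zmax 0.026
```

View pics/top0.png

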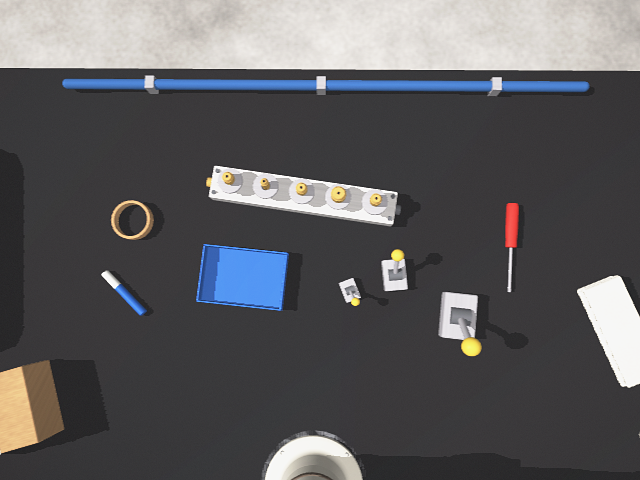

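View pics/side0.png

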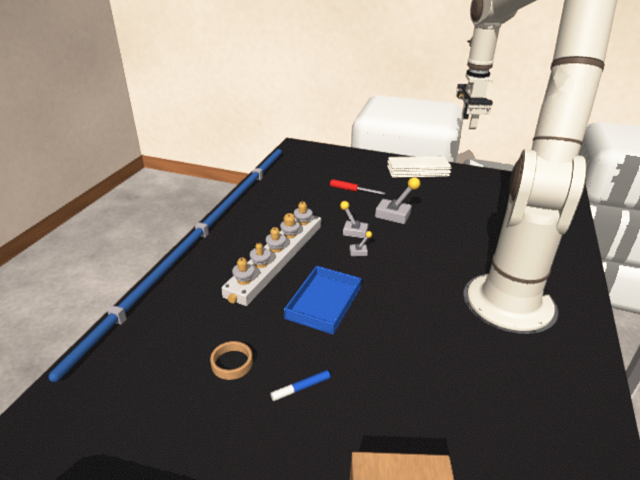

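Pictures show five coupled nozzles at top px (228,178), (264,184), (302,188), (338,194), (375,200). There are three valves: small (350,292), middle (395,270) and large (460,318). The middle one, leaning away from the robot (air on), is the one meant. I'll confirm this and the head sizes in a crop.

```bash
cat > b.py <<'E'
from h import *
im=cv2.imread('pics/top0.png'); W=np.load('top_W.npy')
cv2.imwrite('pics/crop1.png',cv2.resize(im[160:310,205:405],None,fx=4,fy=4,interpolation=cv2.INTER_CUBIC))
for (u,v) in [(228,178),(264,184),(302,188),(338,194),(375,200)]:
    s=W[v-16:v+17,u-18:u+19].reshape(-1,3); s=s[np.isfinite(s[:,0])]
    h=s[(s[:,2]>.085)]; f=s[(s[:,2]>.064)&(s[:,2]<.076)]
    c=cv2.minEnclosingCircle((h[:,:2]*1000).astype(np.float32)); g=cv2.minEnclosingCircle((f[:,:2]*1000).astype(np.float32))
    t=h[h[:,2]>.0975]
    print(u,v,'head c',np.round(c[0],1),'d',round(2*c[1],1),'top mean',np.round(t.mean(0)*1000,1),len(h),'flange',np.round(g[0],1),round(2*g[1],1), 'fz',round(np.median(f[:,2]),4))
for n in('top','side'):
  W=np.load(n+'_W.npy'); m=(abs(W[...,0]-.47)<.09)&(abs(W[...,1]+.165)<.06)&(W[...,2]>.012)
  s=W[m]; b=s[(s[:,2]>.022)&(s[:,2]<.03)]; print(n,'base',cv2.minAreaRect((b[:,:2]*1000).astype(np.float32)))
  k=s[s[:,2]>.085]; print('ball',k.mean(0),k[:,2].max(),len(k), np.round(k.min(0),3),np.round(k.max(0),3))
  m=(abs(W[...,0]-.45)<.12)&(abs(W[...,1]-.17)<.15)&(W[...,2]>.026)&(W[...,2]<.04); s=W[m]
  print('tray',cv2.minAreaRect((s[:,:2]*1000).astype(np.float32)))
  m=(abs(W[...,0]-.63)<.12)&(abs(W[...,1]-.03)<.26)&(W[...,2]>.032)&(W[...,2]<.039); s=W[m]
  print('header',cv2.minAreaRect((s[:,:2]*1000).astype(np.float32)))
E
python3 b.py
```

```text
228 178 head c [660.6 194.2] d 25.1 top mean [660.7 194.  100.8] 114 flange [659.5 194.8] 56.0 fz 0.0704
264 184 head c [650.9 114.8] d 18.0 top mean [650.4 115.  100.4] 64 flange [649.2 115.9] 56.5 fz 0.0704
302 188 head c [639.7  36.3] d 25.2 top mean [639.3  36.5 100.3] 111 flange [637.8  36.5] 56.7 fz 0.0704
338 194 head c [628.6 -42.8] d 33.3 top mean [628.1 -42.8 100.6] 197 flange [627.3 -42.9] 55.8 fz 0.0706
375 200 head c [ 618.3 -121.4] d 25.6 top mean [ 617.8 -122.1  100.8] 115 flange [ 616.1 -122.4] 56.6 fz 0.0703
top base ((462.21282958984375, -171.829345703125), (69.0894775390625, 49.89366912841797), 6.195798873901367)
ball [ 0.49935745 -0.16701997  0.10053274] 0.1086162294389063 123 [ 0.487 -0.181  0.091] [ 0.512 -0.156  0.109]
tray ((450.6608581542969, 168.0007781982422), (190.7863311767578, 130.0813751220703), 85.16645050048828)
header ((595.1515502929688, 34.81037902832031), (430.4724426269531, 189.7725830078125), 86.70384979248047)
side base ((461.7345886230469, -169.45602416992188), (69.88026428222656, 56.45127487182617), 8.248565673828125)
ball [ 0.4984696  -0.16049939  0.09714616] 0.10793939618117265 58 [ 0.488 -0.172  0.086] [ 0.512 -0.149  0.108]
tray ((450.2948303222656, 169.07957458496094), (196.88294982910156, 133.0079345703125), 85.01688385009766)
header ((582.0451049804688, 47.32545471191406), (419.4683837890625, 191.57815551757812), 82.8604965209961)
```

View pics/crop1.png

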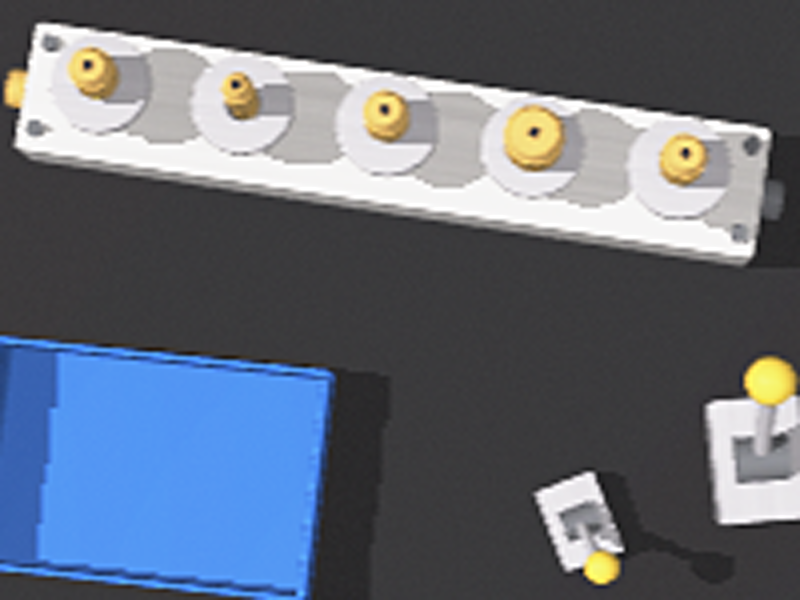

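Crop confirms the sizes. Heads at crop px (95,72), (386,115) and (684,158) are medium (25.1, 25.2 and 25.6 mm). Crop px (240,95) is small (18.0 mm) and (534,137) is large (33.3 mm). The middle-sized valve base measures 69x50 mm at (462,-171), as listed, with its ball at (499,-166) leaning away. Next I move behind the ball.

Request:
drive_tool(translation=[[40,55,10],[41,57,10],[42,57,5],[42,57,0],[42,57,0],[42,57,0],[42,57,0],[41,57,0]], twist=[[0,0,-5],[0,0,-6],[0,0,0],[0,0,0],[0,0,0],[0,0,0],[0,0,0],[0,0,0]], fingers=[0,0,0,0,0,0,0,0], force=30)

```text
time: 2.1
eef_pos: [0.4955, -0.2146, 0.2116]
ee_rot: [179.9, -0.0, 6.9]
wrist_force: [1.2, -1.5, -0.4]
grip_width: 0.182
```

Request:
drive_tool(translation=[[0,0,0],[0,0,0]], twist=[[0,0,0],[0,0,0]], fingers=[0,0])

```text
time: 2.35
eef_pos: [0.4942, -0.2162, 0.2111]
ee_rot: [180.0, 0.0, 7.0]
wrist_force: [-0.7, -0.2, 0.3]
grip_width: 0.008
```

Request:
drive_tool(translation=[[21,27,0],[21,27,0],[0,0,-40],[0,0,-40],[0,0,-40],[0,0,-8],[0,0,0]], twist=[[0,0,0],[0,0,0],[0,0,0],[0,0,0],[0,0,0],[0,0,0],[0,0,0]], fingers=[0,0,0,0,0,0,0])

```text
time: 3.22
eef_pos: [0.5361, -0.1632, 0.0834]
ee_rot: [180.0, 0.0, 6.8]
wrist_force: [0.3, 0.7, 0.1]
grip_width: 0.009
```

Request:
drive_tool(translation=[[-12,-1,0],[-12,-2,0],[-12,-1,0],[-12,-1,0],[-12,-2,0],[-12,-1,0],[-10,-1,0],[-8,-1,0]], twist=[[0,0,0],[0,0,0],[0,0,0],[0,0,0],[0,0,0],[0,0,0],[0,0,0],[0,0,0]], fingers=[0,0,0,0,0,0,0,0])

```text
time: 4.22
eef_pos: [0.4457, -0.1721, 0.0831]
ee_rot: [180.0, -0.0, 6.9]
wrist_force: [-0.2, -0.3, -0.3]
grip_width: 0.002
```

```bash
cat > v.py <<'E'
from h import *
import sys
print(ctrl.get_state()['wrist_force'])
for n in('top','side'):
    im,d=cams.read_camera(n); cv2.imwrite('pics/v_%s.png'%n,im[:,:,::-1]); W=cloud(n,d)
    hsv=cv2.cvtColor(im,cv2.COLOR_RGB2HSV); m=(hsv[...,0]>22)&(hsv[...,0]<34)&(hsv[...,1]>150)&(abs(W[...,0]-.462)<.09)&(abs(W[...,1]+.17)<.045)&(W[...,2]>.06)
    k=W[m]; print(n,len(k),k.mean(0) if len(k) else '', k.max(0) if len(k) else '',k.min(0) if len(k) else '')
E
python3 v.py
```

```text
[-0.20633658 -0.34777546 -0.33184943]
top 49 [ 0.50172937 -0.16373392  0.10122932] [ 0.50958322 -0.15588752  0.10633939] [ 0.4930234  -0.17595969  0.09419223]
side 30 [ 0.49748692 -0.16167538  0.1003304 ] [ 0.50585459 -0.15131861  0.10579623] [ 0.48857535 -0.17358848  0.09409834]
```

```bash
python3 -c "
import cv2
a=cv2.imread('pics/v_top.png')[210:330,330:430];b=cv2.imread('pics/v_side.png')[150:270,290:390]
cv2.imwrite('pics/c2.png',cv2.resize(cv2.hconcat([a,b]),None,fx=4,fy=4))"
```

```text
(no output)
```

View pics/c2.png

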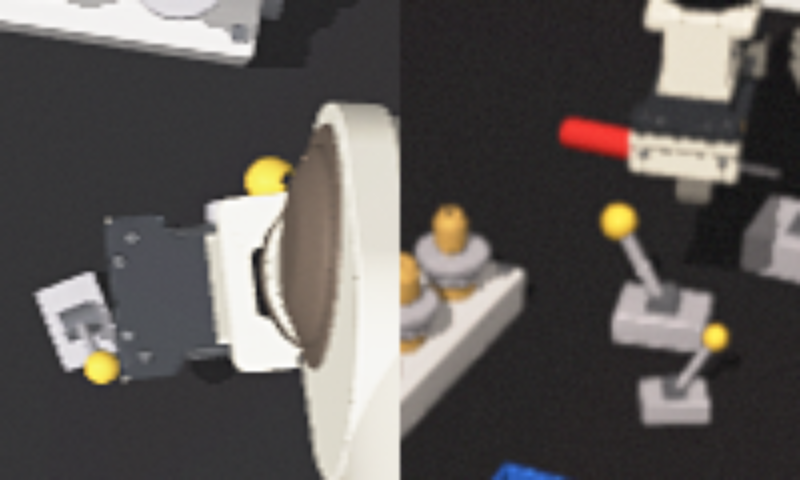

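```bash
cat > e.py <<'E'
from h import *
s=ctrl.get_state(); p=s['eef_pos']; print(s['time'],p,s['ee_rot'],s['joint_positions'])
for n in('top','side'):
    print(n,proj(n,p),proj(n,p+np.array([0,0,.066])))
    im,d=cams.read_camera(n); W=cloud(n,d)
    m=(abs(W[...,0]-p[0])<.15)&(abs(W[...,1]-p[1])<.25)&(W[...,2]>.115)&(W[...,2]<.5)
    v,u=np.nonzero(m); k=W[m]
    for lo in (.115,.14,.16,.18,.2,.22,.24,.28):
        q=(k[:,2]>=lo)&(k[:,2]<lo+.02)
        if q.any(): print(lo,q.sum(),np.round(k[q].min(0),3),np.round(k[q].max(0),3),u[q].mean(),v[q].mean())
E
python3 e.py
```

```text
4.325 [ 0.44527331 -0.17224402  0.08302396] [1.79996939e+02 4.65942478e-02 6.88917499e+00] [ 47.75920592  21.42992483 -35.07329252 118.02567225  17.14387349
  45.5109934  -80.72643823]
top (np.float64(398.9591335262684), np.float64(281.28832334888745)) (np.float64(403.8680803568402), np.float64(280.4646869446357))
0.18 2 [ 0.409 -0.126  0.198] [ 0.47  -0.119  0.198] 381.0 282.5
0.2 62 [ 0.399 -0.165  0.2  ] [ 0.47  -0.076  0.22 ] 379.88709677419354 284.7903225806452
0.22 935 [ 0.399 -0.129  0.22 ] [ 0.471 -0.074  0.24 ] 369.8802139037433 283.4716577540107
0.24 36 [ 0.418 -0.125  0.24 ] [ 0.46 -0.12  0.26] 384.3333333333333 281.97222222222223
0.28 508 [ 0.405 -0.153  0.281] [ 0.479 -0.119  0.296] 392.87401574803147 280.46062992125985
side (np.float64(361.8237651407632), np.float64(210.72390480500474)) (np.float64(363.2042626007729), np.float64(191.32684644744242))
0.115 68 [ 0.301 -0.306  0.115] [ 0.455 -0.153  0.135] 399.3529411764706 189.94117647058823
0.14 71 [ 0.305 -0.318  0.14 ] [ 0.454 -0.148  0.152] 398.4788732394366 185.08450704225353
0.18 125 [ 0.399 -0.265  0.186] [ 0.471 -0.078  0.2  ] 362.184 189.096
0.2 235 [ 0.399 -0.259  0.2  ] [ 0.483 -0.07   0.22 ] 364.77021276595747 180.5191489361702
0.22 386 [ 0.399 -0.268  0.22 ] [ 0.472 -0.07   0.24 ] 363.2098445595855 176.0
0.24 122 [ 0.419 -0.186  0.24 ] [ 0.462 -0.117  0.26 ] 363.55737704918033 166.8360655737705
0.28 301 [ 0.403 -0.193  0.28 ] [ 0.482 -0.111  0.3  ] 364.9435215946844 151.42857142857142
```

```bash
cat > tip.py <<'E'
from h import *
s=ctrl.get_state(); p=s['eef_pos']; print(s['time'],np.round(p,4),np.round(s['ee_rot'],1),'w',round(s['grip_width'],3))
im,d=cams.read_camera('side'); W=cloud('side',d); print('side proj',np.round(proj('side',p),1))
m=(abs(W[...,0]-p[0])<.06)&(abs(W[...,1]-p[1])<.14)&(W[...,2]>p[2]-.03)&(W[...,2]<p[2]+.18)
for lo in np.arange(p[2]-.03,p[2]+.18,.01):
    k=W[m&(W[...,2]>=lo)&(W[...,2]<lo+.01)]
    if len(k): print(round(lo-p[2],3),len(k),np.round(k.min(0)-p,3)[:2],np.round(k.max(0)-p,3)[:2])
im,d=cams.read_camera('top'); W=cloud('top',d); m=(abs(W[...,0]-p[0])<.08)&(abs(W[...,1]-p[1])<.14)&(W[...,2]>p[2]+.1)&(W[...,2]<p[2]+.16)
k=W[m]; print('top body',np.round(k.min(0)-p,3),np.round(k.max(0)-p,3))
E
python3 tip.py
```

```text
4.425 [ 0.4466 -0.1721  0.0832] [180.   -0.    6.9] w 0.009
side proj [361.4 210.6]
-0.03 20 [-0.049  0.001] [0.039 0.098]
-0.02 36 [-0.054  0.001] [0.047 0.101]
-0.01 12 [-0.048  0.001] [0.052 0.094]
-0.0 12 [0.041 0.003] [0.06  0.019]
0.01 32 [ 0.041 -0.003] [0.06  0.023]
0.02 7 [0.051 0.004] [0.06  0.016]
0.03 1 [0.003 0.001] [0.003 0.001]
0.04 14 [-0.011 -0.004] [0.007 0.017]
0.05 24 [-0.012  0.002] [0.009 0.023]
0.06 11 [-0.012  0.015] [0.008 0.023]
0.1 60 [-0.046 -0.088] [0.025 0.092]
0.11 101 [-0.045 -0.088] [0.025 0.095]
0.12 145 [-0.048 -0.085] [0.04  0.098]
0.13 97 [-0.048 -0.082] [0.024 0.1  ]
0.14 296 [-0.047 -0.093] [0.027 0.1  ]
0.15 79 [-0.031 -0.019] [0.018 0.094]
0.16 53 [-0.027 -0.013] [0.014 0.057]
0.17 63 [-0.028  0.014] [0.016 0.057]
top body [-0.047  0.007  0.115] [0.027 0.098 0.16 ]
```

The side view shows the fingertips about 36 mm higher than the reported TCP (px (362,200) against projected (361,211)), so they passed over the ball. I'll correct for that, go back and lower further.

Request:
drive_tool(translation=[[0,0,15],[45,5,0],[45,5,0],[2,0,-15],[0,0,-18],[0,0,-18],[0,0,0]], twist=[[0,0,0],[0,0,0],[0,0,0],[0,0,0],[0,0,0],[0,0,0],[0,0,0]], fingers=[0,0,0,0,0,0,0])

```text
time: 5.4
eef_pos: [0.5355, -0.162, 0.045]
ee_rot: [-179.9, 0.2, 6.9]
wrist_force: [-0.8, 0.1, 0.0]
grip_width: 0.005
```

```bash
python3 tip.py
```

```text
5.4 [ 0.5355 -0.162   0.045 ] [-179.9    0.2    6.9] w 0.005
side proj [331.8 217.7]
-0.03 106 [-0.059 -0.025] [0.058 0.139]
-0.02 121 [-0.058 -0.029] [0.06 0.14]
-0.01 74 [-0.059 -0.01 ] [0.06  0.121]
0.0 7 [-0.06  -0.004] [0.059 0.044]
0.01 15 [-0.059 -0.014] [0.06  0.058]
0.02 27 [-0.054 -0.011] [0.059 0.061]
0.03 10 [-0.049 -0.01 ] [-0.032  0.003]
0.04 31 [-0.048 -0.011] [0.008 0.015]
0.05 57 [-0.048 -0.013] [0.007 0.022]
0.06 12 [-0.038 -0.005] [0.007 0.021]
0.1 48 [-0.045 -0.087] [0.024 0.094]
0.11 120 [-0.046 -0.088] [0.025 0.094]
0.12 132 [-0.045 -0.087] [0.038 0.096]
0.13 99 [-0.046 -0.093] [0.025 0.099]
0.14 306 [-0.046 -0.095] [0.027 0.101]
0.15 78 [-0.031 -0.018] [0.018 0.054]
0.16 54 [-0.026 -0.011] [0.017 0.057]
0.17 58 [-0.028  0.004] [0.022 0.056]
top body [-0.046 -0.001  0.109] [0.03  0.096 0.159]
```

Request:
drive_tool(translation=[[-12,-1,0],[-12,-2,0],[-12,-1,0],[-12,-1,0],[-12,-2,0],[-12,-1,0],[-10,-1,0],[-7,-1,0]], twist=[[0,0,0],[0,0,0],[0,0,0],[0,0,0],[0,0,0],[0,0,0],[0,0,0],[0,0,0]], fingers=[0,0,0,0,0,0,0,0])

```text
time: 6.5
eef_pos: [0.4484, -0.172, 0.047]
ee_rot: [-180.0, 0.0, 6.9]
wrist_force: [1.4, 0.2, -1.4]
grip_width: 0.003
```

```bash
python3 v.py
```

```text
[ 1.40850197  0.18955434 -1.38889964]
top 0   
side 0
```

Request:
drive_tool(translation=[[15,2,0],[5,0,50],[0,0,30],[40,12,0],[40,12,0],[40,12,0],[30,12,0],[0,0,0]], twist=[[0,0,0],[0,0,0],[0,0,0],[0,0,-7.3],[0,0,-7.3],[0,0,0],[0,0,0],[0,0,0]], fingers=[0,0,0,40,40,40,40,40])

```text
time: 7.6
eef_pos: [0.6226, -0.1187, 0.127]
ee_rot: [-179.9, -0.1, -7.5]
wrist_force: [-0.8, 0.2, -0.3]
grip_width: 0.429
```

```bash
python3 v.py; python3 tip.py; python3 -c "
import cv2
a=cv2.imread('pics/v_top.png')[160:310,330:430];b=cv2.imread('pics/v_side.png')[120:270,250:390]
cv2.imwrite('pics/c3.png',cv2.resize(cv2.hconcat([a,b]),None,fx=3.3,fy=3.3,interpolation=2))"
```

```text
[-0.82521073  0.18028612 -0.25070376]
top 73 [ 0.42329864 -0.17202556  0.10152978] [ 0.43314134 -0.16398093  0.1077588 ] [ 0.41464508 -0.18391539  0.0936604 ]
side 31 [ 0.42217217 -0.16884063  0.10109697] [ 0.43123826 -0.15644475  0.10944266] [ 0.41372724 -0.182461    0.09298562]
7.7 [ 0.6195 -0.1212  0.1266] [-1.8e+02  1.0e-01 -7.6e+00] w 0.434
side proj [301.3 196. ]
-0.03 82 [-0.011 -0.01 ] [0.024 0.097]
0.03 9 [-0.014 -0.02 ] [0.013 0.024]
0.04 32 [-0.015 -0.025] [0.016 0.036]
0.05 50 [-0.016 -0.038] [0.016 0.042]
0.06 60 [-0.016 -0.038] [0.014 0.042]
0.07 32 [-0.016 -0.031] [0.015 0.042]
0.08 16 [-0.017 -0.036] [-0.006  0.036]
0.09 6 [-0.016 -0.035] [-0.006  0.033]
0.1 72 [-0.046 -0.079] [0.046 0.095]
0.11 171 [-0.047 -0.081] [0.049 0.095]
0.12 206 [-0.048 -0.084] [0.047 0.097]
0.13 133 [-0.049 -0.08 ] [0.048 0.1  ]
0.14 427 [-0.048 -0.096] [0.048 0.101]
0.15 102 [-0.026 -0.013] [0.029 0.057]
0.16 86 [-0.024 -0.011] [0.029 0.055]
0.17 89 [-0.024 -0.012] [0.028 0.058]
top body [-0.033 -0.008  0.105] [0.048 0.097 0.158]
```

View pics/c3.png

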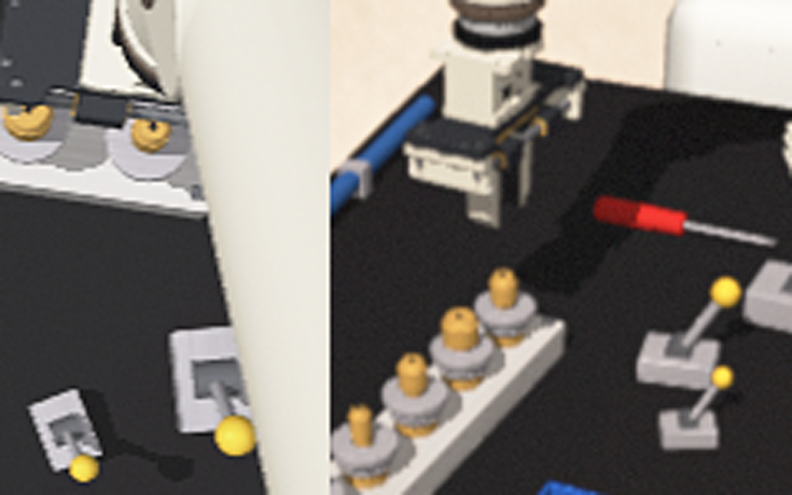

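Valve is now shut: the ball is at (423,-171), leaning towards the robot (crop px (235,435)). Next, compare the nozzle and flange centres in the same side camera.

```bash
cat > n.py <<'E'
from h import *
im,d=cams.read_camera('side'); W=cloud('side',d)
T=[(660.,194.3),(639,36.5),(617,-122.2)]
for c in T:
    r=np.hypot(W[...,0]-c[0]/1e3,W[...,1]-c[1]/1e3)
    f=W[(r<.034)&(W[...,2]>.0655)&(W[...,2]<.0745)]; h=W[(r<.02)&(W[...,2]>.096)]
    print(c,'flange',[np.round(x,1) for x in cv2.minEnclosingCircle((f[:,:2]*1e3).astype(np.float32))],'z',np.round(np.percentile(f[:,2],[50,95]),4),'head top',np.round(h.mean(0)*1e3,1),len(h))
p=ctrl.get_state()['eef_pos']
m=(abs(W[...,0]-p[0])<.025)&(abs(W[...,1]-p[1])<.05)&(W[...,2]>p[2]+.02)&(W[...,2]<p[2]+.075)
k=W[m]; print(p,cv2.minAreaRect((k[:,:2]*1e3).astype(np.float32)),k[:,2].min())
E
python3 n.py
```

```text
(660.0, 194.3) flange [array([659.3, 197.7]), np.float64(29.4)] z [0.0708 0.0736] head top [659.5 198.   99.7] 49
(639, 36.5) flange [array([636.4,  38.2]), np.float64(29.5)] z [0.0702 0.0734] head top [638.1  40.9 100.2] 36
(617, -122.2) flange [array([ 619.3, -118. ]), np.float64(30.4)] z [0.071  0.0737] head top [ 613.3 -125.3  186.5] 67
[ 0.61856506 -0.12283107  0.12697554] ((618.1428833007812, -120.15780639648438), (76.10122680664062, 24.871734619140625), 82.44856262207031) 0.16300084694444675
```

Request:
drive_tool(translation=[[-1,0,-20],[0,0,-20],[0,0,-20],[0,0,-18],[0,0,-6],[0,0,0]], twist=[[0,0,0],[0,0,0],[0,0,0],[0,0,0],[0,0,0],[0,0,0]], fingers=[36,36,36,36,36,36])

```text
time: 8.6
eef_pos: [0.6181, -0.1218, 0.0426]
ee_rot: [-180.0, 0.0, -7.7]
wrist_force: [0.5, -0.3, -0.6]
grip_width: 0.392
```

```bash
cat > sv.py <<'E'
from h import *
import sys
x0,y0,x1,y1=map(int,sys.argv[2:6])
im,d=cams.read_camera('side'); cv2.imwrite(sys.argv[1],cv2.resize(im[y0:y1,x0:x1,::-1],None,fx=6,fy=6,interpolation=2))
print(ctrl.get_state()['eef_pos'],ctrl.get_state()['wrist_force'])
E
python3 sv.py pics/p4.png 260 140 360 240
```

```text
[ 0.61870473 -0.12184485  0.04327198] [0.04788338 0.03806699 0.38291876]
```

View pics/p4.png

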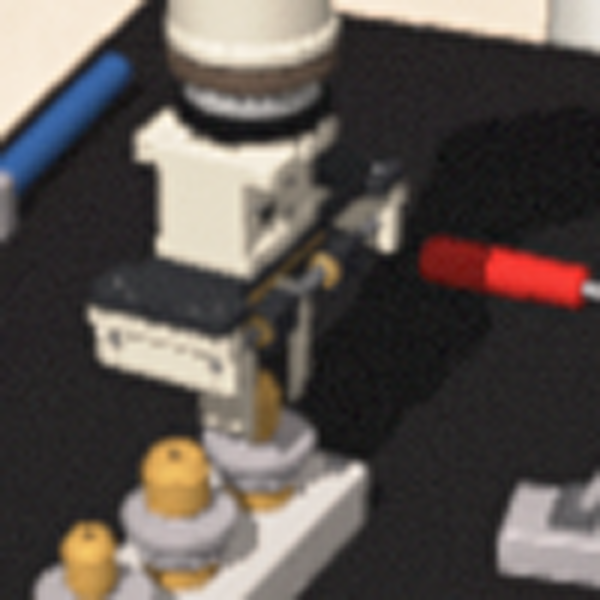

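Fingers straddle head 1 (crop px (265,400)) just above its flange. Next, press down gently.

Request:
drive_tool(translation=[[0,0,-4],[0,0,-3],[0,0,-2],[0,0,-2],[0,0,0]], twist=[[0,0,0],[0,0,0],[0,0,0],[0,0,0],[0,0,0]], fingers=[36,36,36,36,36])

```text
time: 9.28
eef_pos: [0.6184, -0.1221, 0.0328]
ee_rot: [180.0, -0.0, -7.7]
wrist_force: [-2.2, -0.1, 5.9]
grip_width: 0.391
```

Request:
drive_tool(translation=[[0,0,-2],[0,0,-2],[0,0,-2],[0,0,0]], twist=[[0,0,0],[0,0,0],[0,0,0],[0,0,0]], fingers=[36,36,36,36])

```text
time: 9.78
eef_pos: [0.6185, -0.1221, 0.028]
ee_rot: [179.9, -0.0, -7.7]
wrist_force: [-5.4, 0.0, 13.8]
grip_width: 0.393
```

Request:
drive_tool(translation=[[0,0,-1],[0,0,-1],[0,0,0]], twist=[[0,0,0],[0,0,0],[0,0,0]], fingers=[36,36,36])

```text
time: 10.15
eef_pos: [0.6185, -0.1221, 0.0264]
ee_rot: [179.9, -0.0, -7.7]
wrist_force: [-6.5, 1.3, 15.6]
grip_width: 0.39
```

Request:
drive_tool(translation=[[0,0,-1],[0,0,-1],[0,0,0],[0,0,0]], twist=[[0,0,0],[0,0,0],[0,0,0],[0,0,0]], fingers=[36,36,36,36])

```text
time: 10.65
eef_pos: [0.6187, -0.1222, 0.0263]
ee_rot: [179.9, -0.0, -7.7]
wrist_force: [-11.0, 1.3, 28.3]
grip_width: 0.388
```

```bash
python3 sv.py pics/p5.png 280 180 340 240
```

```text
[ 0.61861486 -0.12218014  0.02624222] [-11.64911436   0.8666517   27.32448406]
```

View pics/p5.png

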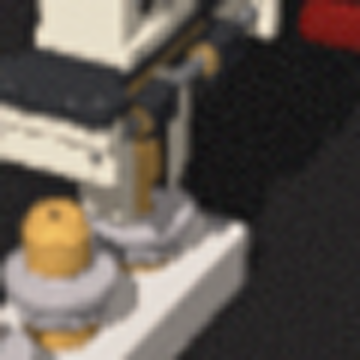

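Hard stop reached (28 N at eef z 26 mm), so the sleeve is fully down. Now I ease up, grip the head and draw it out.

Request:
drive_tool(translation=[[0,0,4],[0,0,5],[0,0,4],[0,0,0],[0,0,0],[0,0,0],[0,0,0],[0,0,0]], twist=[[0,0,0],[0,0,0],[0,0,0],[0,0,0],[0,0,0],[0,0,0],[0,0,0],[0,0,0]], fingers=[36,36,36,36,20,15,15,15], force=35)

```text
time: 11.7
eef_pos: [0.618, -0.122, 0.0347]
ee_rot: [-180.0, 0.0, -7.7]
wrist_force: [-0.1, -0.1, -2.0]
grip_width: 0.264
```

Request:
drive_tool(translation=[[0,0,0],[0,0,4],[0,0,6],[0,0,8],[0,0,0]], twist=[[0,0,0],[0,0,0],[0,0,0],[0,0,0],[0,0,0]], fingers=[15,15,15,15,15])

```text
time: 12.32
eef_pos: [0.6197, -0.122, 0.0553]
ee_rot: [180.0, -0.2, -7.7]
wrist_force: [0.6, -0.3, -0.9]
grip_width: 0.263
```

Request:
drive_tool(translation=[[0,0,35],[-5,0,30],[-32,42,0],[-33,44,0],[-33,44,0],[-33,44,0],[-33,44,0],[-32,45,0]], twist=[[0,0,0],[0,0,0],[0,0,0],[0,0,0],[0,0,0],[0,0,0],[0,0,0],[0,0,0]], fingers=[15,15,15,15,15,15,15,15])

```text
time: 13.32
eef_pos: [0.4164, 0.1422, 0.1189]
ee_rot: [180.0, -0.1, -7.7]
wrist_force: [1.1, 1.0, -0.6]
grip_width: 0.262
```

```bash
cat > t.py <<'E'
from h import *
s=ctrl.get_state(); print(s['time'],np.round(s['eef_pos'],4),s['grip_width'],s['wrist_force'])
for n in('top','side'):
  im,d=cams.read_camera(n); W=cloud(n,d); cv2.imwrite('pics/t_%s.png'%n,im[:,:,::-1])
  hsv=cv2.cvtColor(im,cv2.COLOR_RGB2HSV); b=(hsv[...,0]>100)&(hsv[...,0]<125)&(hsv[...,1]>120)
  m=b&(abs(W[...,0]-.45)<.14)&(abs(W[...,1]-.17)<.18)&(W[...,2]>.0)&(W[...,2]<.04)
  s=W[m&(W[...,2]>.026)]; print(n,'tray rim',[np.round(x,1) for x in cv2.minAreaRect((s[:,:2]*1000).astype(np.float32))])
  br=(hsv[...,0]>10)&(hsv[...,0]<25)&(hsv[...,1]>110)&(abs(W[...,0]-.46)<.13)&(abs(W[...,1]-.17)<.15)
  _,l,st,c=cv2.connectedComponentsWithStats(br.astype(np.uint8))
  for i in range(1,len(st)):
    if st[i,4]>12: k=W[l==i]; print('  brass',np.round(c[i]),st[i,4],np.round(np.nanmedian(k,0),3),'z',np.round(np.nanmin(k[:,2]),3),np.round(np.nanmax(k[:,2]),3))
E
python3 t.py
```

```text
13.325 [0.4164 0.1422 0.1189] 0.26201279258123883 [ 1.11254274  0.99394885 -0.61158424]
top tray rim [array([451.8, 166.2]), array([187.7, 127.3]), np.float64(85.1)]
side tray rim [array([450.7, 168.1]), array([195.1, 131.4]), np.float64(85.0)]
  brass [358. 222.] 19 [0.379 0.138 0.241] z 0.231 0.246
  brass [349. 235.] 17 [0.386 0.195 0.242] z 0.231 0.246
  brass [347. 245.] 28 [0.403 0.148 0.178] z 0.162 0.186
  brass [343. 260.] 63 [0.408 0.154 0.137] z 0.124 0.16
```

Request:
drive_tool(translation=[[0,0,-45],[0,0,-40],[0,0,-22],[0,0,-7],[0,0,-2],[0,0,-2]], twist=[[0,0,0],[0,0,0],[0,0,0],[0,0,0],[0,0,0],[0,0,0]], fingers=[15,15,15,15,15,15])

```text
time: 14.18
eef_pos: [0.4185, 0.1412, 0.001]
ee_rot: [-180.0, -0.1, -7.7]
wrist_force: [0.2, -1.2, -0.6]
grip_width: 0.262
```

Request:
drive_tool(translation=[[0,0,-1],[0,0,-1],[0,0,0]], twist=[[0,0,0],[0,0,0],[0,0,0]], fingers=[15,15,15])

```text
time: 14.55
eef_pos: [0.418, 0.141, -0.0012]
ee_rot: [-180.0, -0.1, -7.7]
wrist_force: [-0.3, -0.3, 4.7]
grip_width: 0.265
```

Contact (4.7 N). Release, lift, then go to nozzle 2 at (639, 36.5).

Request:
drive_tool(translation=[[0,0,1],[0,0,0],[0,0,0],[0,0,0],[0,0,30],[0,0,50],[0,0,45]], twist=[[0,0,0],[0,0,0],[0,0,0],[0,0,0],[0,0,0],[0,0,0],[0,0,0]], fingers=[30,36,36,36,36,36,36])

```text
time: 15.42
eef_pos: [0.417, 0.1411, 0.1254]
ee_rot: [-180.0, 0.0, -7.7]
wrist_force: [0.7, -1.1, 1.2]
grip_width: 0.39
```

Request:
drive_tool(translation=[[44,-21,0],[44,-21,0],[44,-21,0],[44,-21,0],[44,-21,0],[0,0,0]], twist=[[0,0,0],[0,0,0],[0,0,0],[0,0,0],[0,0,0],[0,0,0]], fingers=[36,36,36,36,36,36])

```text
time: 16.18
eef_pos: [0.6399, 0.0325, 0.1231]
ee_rot: [180.0, -0.0, -8.0]
wrist_force: [-0.4, 0.3, -0.6]
grip_width: 0.392
```

```bash
python3 t.py; python3 n.py
```

```text
16.175 [0.6399 0.0325 0.1231] 0.39222771027340836 [-0.42494274  0.26573263 -0.63766064]
top tray rim [array([450.7, 167.9]), array([191. , 130.1]), np.float64(85.1)]
  brass [252. 292.] 96 [0.417 0.139 0.068] z 0.055 0.075
side tray rim [array([450.7, 168.5]), array([194.2, 131.8]), np.float64(85.3)]
  brass [341. 286.] 146 [0.413 0.149 0.055] z 0.008 0.073
(660.0, 194.3) flange [array([658.8, 197.9]), np.float64(28.2)] z [0.071  0.0735] head top [659.4 197.9 100.2] 46
(639, 36.5) flange [array([639. ,  37.7]), np.float64(29.7)] z [0.0707 0.0732] head top [638.5  30.5 274. ] 107
(617, -122.2) flange [array([ 617. , -120.4]), np.float64(30.4)] z [0.0709 0.0735] head top [nan nan nan] 0
[0.63611379 0.03693659 0.12355522] ((636.8182983398438, 37.45195007324219), (75.87590789794922, 24.619930267333984), 83.41454315185547) 0.16081401163274178n.py:7: RuntimeWarning: Mean of empty slice.
  print(c,'flange',[np.round(x,1) for x in cv2.minEnclosingCircle((f[:,:2]*1e3).astype(np.float32))],'z',np.round(np.percentile(f[:,2],[50,95]),4),'head top',np.round(h.mean(0)*1e3,1),len(h))
  ret = um.true_divide(
```

Request:
drive_tool(translation=[[2,0,-25],[0,0,-25],[0,0,-22],[0,0,-10],[0,0,-6],[0,0,0]], twist=[[0,0,0],[0,0,0],[0,0,0],[0,0,0],[0,0,0],[0,0,0]], fingers=[36,36,36,36,36,36])

```text
time: 17.08
eef_pos: [0.6394, 0.0361, 0.0362]
ee_rot: [-180.0, -0.0, -7.7]
wrist_force: [-1.0, -1.4, 0.1]
grip_width: 0.396
```

Request:
drive_tool(translation=[[0,0,-3],[0,0,-3],[0,0,-3],[0,0,-3],[0,0,0],[0,0,0]], twist=[[0,0,0],[0,0,0],[0,0,0],[0,0,0],[0,0,0],[0,0,0]], fingers=[36,36,36,36,36,36])

```text
time: 17.82
eef_pos: [0.6404, 0.0361, 0.0266]
ee_rot: [180.0, -0.1, -7.7]
wrist_force: [-4.5, -0.9, 13.3]
grip_width: 0.394
```

Request:
drive_tool(translation=[[0,0,-1],[0,0,-2],[0,0,0],[0,0,0]], twist=[[0,0,0],[0,0,0],[0,0,0],[0,0,0]], fingers=[36,36,36,36])

```text
time: 18.32
eef_pos: [0.6405, 0.0361, 0.0262]
ee_rot: [179.9, -0.2, -7.7]
wrist_force: [-10.9, -1.9, 30.8]
grip_width: 0.389
```

Hard stop again. Same release, grip and draw.

Request:
drive_tool(translation=[[0,0,4],[0,0,5],[0,0,4],[0,0,0],[0,0,0],[0,0,0],[0,0,0],[0,0,0]], twist=[[0,0,0],[0,0,0],[0,0,0],[0,0,0],[0,0,0],[0,0,0],[0,0,0],[0,0,0]], fingers=[36,36,36,36,20,15,15,15])

```text
time: 19.32
eef_pos: [0.639, 0.0361, 0.0337]
ee_rot: [-180.0, 0.0, -7.7]
wrist_force: [0.9, 0.7, -2.2]
grip_width: 0.264
```

Request:
drive_tool(translation=[[0,0,0],[0,0,4],[0,0,6],[0,0,8],[0,0,35],[0,0,30],[0,0,0]], twist=[[0,0,0],[0,0,0],[0,0,0],[0,0,0],[0,0,0],[0,0,0],[0,0,0]], fingers=[15,15,15,15,15,15,15])

```text
time: 20.2
eef_pos: [0.6422, 0.0366, 0.1217]
ee_rot: [-179.9, -0.4, -7.7]
wrist_force: [0.0, 0.9, -1.4]
grip_width: 0.264
```

Request:
drive_tool(translation=[[-40,32,0],[-40,33,0],[-40,32,0],[-40,33,0],[0,0,0]], twist=[[0,0,0],[0,0,0],[0,0,0],[0,0,0],[0,0,0]], fingers=[15,15,15,15,15])

```text
time: 20.82
eef_pos: [0.4753, 0.1691, 0.1172]
ee_rot: [180.0, 0.1, -7.3]
wrist_force: [0.7, -0.5, -0.9]
grip_width: 0.261
```

```bash
python3 t.py
```

```text
20.825 [0.4753 0.1691 0.1172] 0.26051310002972583 [ 0.74925327 -0.50263952 -0.85002377]
top tray rim [array([445.7, 111. ]), array([ 77. , 129.7]), np.float64(85.0)]
  brass [251. 293.] 97 [0.415 0.139 0.068] z 0.056 0.074
side tray rim [array([450.6, 169.2]), array([196.7, 131.2]), np.float64(85.2)]
  brass [328. 222.] 21 [0.445 0.158 0.241] z 0.229 0.244
  brass [316. 250.] 112 [0.471 0.172 0.149] z 0.0 0.244
  brass [341. 286.] 143 [0.413 0.149 0.054] z 0.006 0.074
```

Request:
drive_tool(translation=[[0,0,-45],[0,0,-40],[0,0,-22],[0,0,-8],[0,0,-2],[0,0,-1],[0,0,0]], twist=[[0,0,0],[0,0,0],[0,0,0],[0,0,0],[0,0,0],[0,0,0],[0,0,0]], fingers=[15,15,15,15,15,15,15])

```text
time: 21.8
eef_pos: [0.4802, 0.1661, -0.0]
ee_rot: [-180.0, -0.1, -7.7]
wrist_force: [0.2, -0.8, -1.3]
grip_width: 0.262
```

Request:
drive_tool(translation=[[0,0,-1],[0,0,-1],[0,0,0]], twist=[[0,0,0],[0,0,0],[0,0,0]], fingers=[15,15,15])

```text
time: 22.18
eef_pos: [0.4798, 0.1661, -0.0024]
ee_rot: [-180.0, -0.1, -7.7]
wrist_force: [-0.6, 0.1, 4.9]
grip_width: 0.264
```

Down. Release, lift, then on to nozzle 3 at (660, 194.3).

Request:
drive_tool(translation=[[0,0,1],[0,0,0],[0,0,0],[0,0,0],[0,0,30],[0,0,50],[0,0,45]], twist=[[0,0,0],[0,0,0],[0,0,0],[0,0,0],[0,0,0],[0,0,0],[0,0,0]], fingers=[30,36,36,36,36,36,36])

```text
time: 23.05
eef_pos: [0.4791, 0.1661, 0.1244]
ee_rot: [-180.0, 0.0, -7.7]
wrist_force: [0.9, -0.6, -0.0]
grip_width: 0.393
```

Request:
drive_tool(translation=[[45,7,0],[45,7,0],[45,7,0],[45,7,0],[0,0,0],[0,0,0]], twist=[[0,0,0],[0,0,0],[0,0,0],[0,0,0],[0,0,0],[0,0,0]], fingers=[36,36,36,36,36,36])

```text
time: 23.8
eef_pos: [0.658, 0.1942, 0.1224]
ee_rot: [180.0, 0.1, -7.6]
wrist_force: [-0.5, -0.3, 0.4]
grip_width: 0.39
```

```bash
python3 t.py; python3 n.py 2>/dev/null
```

```text
23.8 [0.658  0.1942 0.1224] 0.39028083649533435 [-0.54838429 -0.3352497   0.41218078]
top tray rim [array([422.5, 256.5]), array([95.5, 44.2]), np.float64(28.8)]
side tray rim [array([450.7, 169.3]), array([195.5, 131.8]), np.float64(85.4)]
  brass [314. 287.] 148 [0.474 0.174 0.055] z 0.006 0.073
  brass [340. 286.] 143 [0.413 0.149 0.055] z 0.007 0.072
(660.0, 194.3) flange [array([658.6, 198.2]), np.float64(28.5)] z [0.0709 0.0734] head top [660.7 191.4 327.4] 159
(639, 36.5) flange [array([639.7,  39.4]), np.float64(29.8)] z [0.0707 0.0735] head top [nan nan nan] 0
(617, -122.2) flange [array([ 616.7, -119.6]), np.float64(30.9)] z [0.0711 0.0739] head top [nan nan nan] 0
[0.65814438 0.19402745 0.12334603] ((656.7407836914062, 196.60250854492188), (71.41590881347656, 22.71597671508789), 81.41477966308594) 0.1612374122413826
```

Both nozzles are standing in the tray. Shift +2 in x, descend and press.

Request:
drive_tool(translation=[[2,0,-25],[0,0,-25],[0,0,-22],[0,0,-10],[0,0,-6],[0,0,0]], twist=[[0,0,0],[0,0,0],[0,0,0],[0,0,0],[0,0,0],[0,0,0]], fingers=[36,36,36,36,36,36])

```text
time: 24.7
eef_pos: [0.6614, 0.1942, 0.0353]
ee_rot: [-180.0, -0.0, -7.7]
wrist_force: [0.2, -0.5, 0.5]
grip_width: 0.393
```

Request:
drive_tool(translation=[[0,0,-3],[0,0,-3],[0,0,-3],[0,0,-3],[0,0,-2],[0,0,0],[0,0,0]], twist=[[0,0,0],[0,0,0],[0,0,0],[0,0,0],[0,0,0],[0,0,0],[0,0,0]], fingers=[36,36,36,36,36,36,36])

```text
time: 25.58
eef_pos: [0.6625, 0.1944, 0.0263]
ee_rot: [180.0, -0.2, -7.7]
wrist_force: [-9.2, -4.4, 25.7]
grip_width: 0.395
```

Request:
drive_tool(translation=[[0,0,4],[0,0,5],[0,0,3],[0,0,0],[0,0,0],[0,0,0],[0,0,0],[0,0,0]], twist=[[0,0,0],[0,0,0],[0,0,0],[0,0,0],[0,0,0],[0,0,0],[0,0,0],[0,0,0]], fingers=[36,36,36,36,20,15,15,15])

```text
time: 26.58
eef_pos: [0.661, 0.1942, 0.0327]
ee_rot: [-180.0, 0.0, -7.7]
wrist_force: [2.1, 1.5, -3.0]
grip_width: 0.267
```

Request:
drive_tool(translation=[[0,0,0],[0,0,4],[0,0,6],[0,0,8],[0,0,35],[0,0,30],[0,0,0]], twist=[[0,0,0],[0,0,0],[0,0,0],[0,0,0],[0,0,0],[0,0,0],[0,0,0]], fingers=[15,15,15,15,15,15,15])

```text
time: 27.45
eef_pos: [0.6641, 0.195, 0.1212]
ee_rot: [-179.9, -0.4, -7.7]
wrist_force: [-0.1, -0.6, -0.2]
grip_width: 0.265
```

Request:
drive_tool(translation=[[-48,1,0],[-48,1,0],[-48,2,0],[-48,1,0],[-48,1,0],[0,0,0],[0,0,0]], twist=[[0,0,0],[0,0,0],[0,0,0],[0,0,0],[0,0,0],[0,0,0],[0,0,0]], fingers=[15,15,15,15,15,15,15])

```text
time: 28.32
eef_pos: [0.4221, 0.1997, 0.1165]
ee_rot: [180.0, -0.1, -7.7]
wrist_force: [0.1, -0.6, -1.1]
grip_width: 0.266
```

```bash
python3 t.py; python3 n.py 2>/dev/null
```

```text
28.325 [0.4221 0.1997 0.1165] 0.26573689152082947 [ 0.14277241 -0.62941997 -1.10589034]
top tray rim [array([450.6, 167.6]), array([190.4, 129.9]), np.float64(85.1)]
  brass [241. 264.] 104 [0.476 0.164 0.068] z 0.044 0.074
  brass [255. 293.] 24 [0.415 0.13  0.065] z 0.056 0.263
  brass [216. 300.] 14 [0.402 0.173 0.251] z 0.249 0.258
side tray rim [array([450.4, 169.1]), array([195.7, 131.9]), np.float64(85.3)]
  brass [347. 234.] 22 [0.39  0.19  0.239] z 0.23 0.244
  brass [336. 253.] 48 [0.413 0.206 0.187] z 0.161 0.242
  brass [333. 270.] 53 [0.418 0.205 0.141] z -0.002 0.158
  brass [314. 287.] 146 [0.475 0.174 0.054] z 0.008 0.073
  brass [341. 286.] 146 [0.413 0.148 0.055] z 0.008 0.073
(660.0, 194.3) flange [array([659.2, 196.2]), np.float64(29.2)] z [0.0709 0.0735] head top [nan nan nan] 0
(639, 36.5) flange [array([639.8,  38.4]), np.float64(30.2)] z [0.0708 0.0737] head top [nan nan nan] 0
(617, -122.2) flange [array([ 617.9, -119.2]), np.float64(30.8)] z [0.0711 0.0738] head top [nan nan nan] 0
[0.42255807 0.19997497 0.11627593] ((421.7381591796875, 199.54490661621094), (61.384002685546875, 22.7779541015625), 80.83528900146484) 0.13748560138079607
```

Request:
drive_tool(translation=[[0,0,-45],[0,0,-40],[0,0,-22],[0,0,-7],[0,0,-2],[0,0,-1],[0,0,-1],[0,0,0]], twist=[[0,0,0],[0,0,0],[0,0,0],[0,0,0],[0,0,0],[0,0,0],[0,0,0],[0,0,0]], fingers=[15,15,15,15,15,15,15,15])

```text
time: 29.48
eef_pos: [0.4218, 0.2, -0.0014]
ee_rot: [-180.0, -0.1, -7.7]
wrist_force: [-1.1, 0.6, -0.5]
grip_width: 0.259
```

Request:
drive_tool(translation=[[0,0,-1],[0,0,-1],[0,0,0]], twist=[[0,0,0],[0,0,0],[0,0,0]], fingers=[15,15,15])

```text
time: 29.85
eef_pos: [0.4213, 0.2, -0.0039]
ee_rot: [180.0, -0.0, -7.7]
wrist_force: [0.8, -0.5, -0.5]
grip_width: 0.262
```

Request:
drive_tool(translation=[[0,0,-1],[0,0,0],[0,0,0]], twist=[[0,0,0],[0,0,0],[0,0,0]], fingers=[15,15,15])

```text
time: 30.22
eef_pos: [0.4217, 0.2001, -0.0042]
ee_rot: [180.0, -0.0, -7.7]
wrist_force: [-1.3, -1.4, 7.0]
grip_width: 0.265
```

Request:
drive_tool(translation=[[0,0,1],[0,0,0],[0,0,0],[0,0,0],[0,0,30],[0,0,50],[0,0,50]], twist=[[0,0,0],[0,0,0],[0,0,0],[0,0,0],[0,0,0],[0,0,0],[0,0,0]], fingers=[30,36,36,36,36,36,36])

```text
time: 31.1
eef_pos: [0.4207, 0.1999, 0.1272]
ee_rot: [180.0, 0.1, -7.7]
wrist_force: [0.5, 0.8, 0.1]
grip_width: 0.391
```

Request:
drive_tool(translation=[[-5,-54,0],[-5,-54,0],[-5,-54,0],[-5,-54,0],[-6,-54,0],[-5,-54,0],[-5,-52,0],[0,0,0]], twist=[[0,0,7],[0,0,7.5],[0,0,0],[0,0,0],[0,0,0],[0,0,0],[0,0,0],[0,0,0]], fingers=[0,0,0,0,0,0,0,0])

```text
time: 32.1
eef_pos: [0.3844, -0.18, 0.1261]
ee_rot: [179.9, 0.0, 6.4]
wrist_force: [-0.8, 1.9, 1.0]
grip_width: 0.002
```

```bash
python3 t.py; python3 v.py;cp pics/v_side.png pics/s7.png
```

```text
32.1 [ 0.3844 -0.18    0.1261] 0.0023669202885426913 [-0.75158753  1.88508389  0.99502399]
top tray rim [array([450.7, 167.8]), array([190.5, 130.2]), np.float64(85.1)]
  brass [241. 264.] 86 [0.476 0.163 0.066] z 0.043 0.075
  brass [225. 291.] 82 [0.418 0.196 0.066] z 0.017 0.072
  brass [252. 293.] 75 [0.415 0.138 0.067] z 0.056 0.073
side tray rim [array([451.2, 169.5]), array([194.7, 131.7]), np.float64(85.0)]
  brass [314. 287.] 144 [0.475 0.174 0.054] z 0.008 0.073
  brass [336. 294.] 309 [0.416 0.197 0.053] z 0.005 0.073
[-0.64384256  0.6150122   1.07696098]
top 48 [ 0.42775451 -0.17377354  0.1010533 ] [ 0.43524092 -0.16411556  0.10721183] [ 0.41869967 -0.18434464  0.09093346]
side 31 [ 0.4223872  -0.16985654  0.10049317] [ 0.43069358 -0.16080004  0.10642037] [ 0.41424954 -0.17992589  0.094068  ]
```

View pics/s7.png

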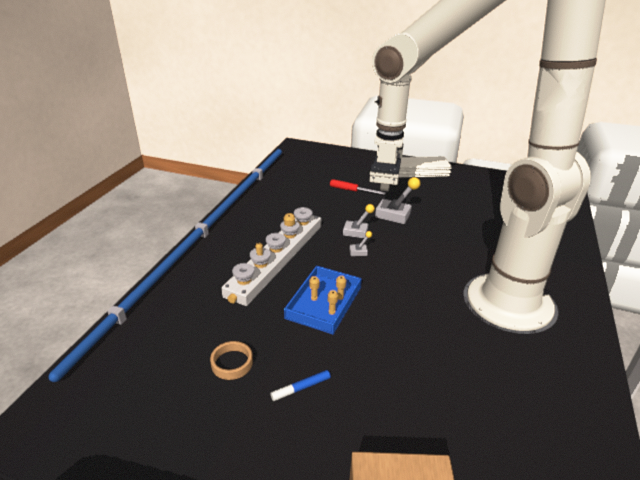

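All three mediums stand in the tray (px (314,287), (333,298), (341,284)). Only the small and large remain in the header, and the lever is still shut. Now I swing it back on.

Request:
drive_tool(translation=[[-2,2,-30],[0,1,-30],[0,0,-18],[0,0,0]], twist=[[0,0,0],[0,0,0],[0,0,0],[0,0,0]], fingers=[0,0,0,0])

```text
time: 32.8
eef_pos: [0.3824, -0.1709, 0.0471]
ee_rot: [-179.9, 0.1, 7.0]
wrist_force: [0.5, 0.0, -0.4]
grip_width: 0.004
```

Request:
drive_tool(translation=[[12,1,0],[12,1,0],[12,2,0],[12,1,0],[12,2,0],[12,1,0],[12,2,0],[9,1,0]], twist=[[0,0,0],[0,0,0],[0,0,0],[0,0,0],[0,0,0],[0,0,0],[0,0,0],[0,0,0]], fingers=[0,0,0,0,0,0,0,0])

```text
time: 33.8
eef_pos: [0.4765, -0.1617, 0.0478]
ee_rot: [-180.0, 0.1, 6.8]
wrist_force: [-11.3, -1.7, 3.1]
grip_width: 0.006
```

Stop reached (11 N). Back off, up and away.

Request:
drive_tool(translation=[[-15,-2,0],[-15,-2,0],[-10,0,10],[0,0,50],[0,0,50],[-10,-40,20],[-10,-50,0],[0,0,0]], twist=[[0,0,0],[0,0,0],[0,0,0],[0,0,0],[0,0,0],[0,0,0],[0,0,0],[0,0,0]], fingers=[0,0,0,0,0,0,0,0])

```text
time: 34.8
eef_pos: [0.4145, -0.2607, 0.1794]
ee_rot: [179.8, -0.1, 6.4]
wrist_force: [0.9, 0.9, -0.3]
grip_width: 0.005
```

```bash
python3 t.py; python3 v.py;cp pics/v_side.png pics/s8.png; sed -i 's/(617,-122.2)\]/(617,-122.2),(650.,115.),(628,-42.8)]/' n.py; python3 n.py 2>/dev/null
```

```text
34.8 [ 0.4145 -0.2607  0.1794] 0.004912109475869124 [ 0.86382206  0.86856674 -0.2787545 ]
top tray rim [array([450.7, 167.8]), array([190.8, 130.3]), np.float64(85.0)]
  brass [241. 264.] 97 [0.476 0.164 0.067] z 0.042 0.074
  brass [225. 291.] 95 [0.418 0.198 0.067] z 0.017 0.073
  brass [251. 293.] 89 [0.415 0.14  0.068] z 0.057 0.072
side tray rim [array([450.9, 170.1]), array([196.5, 131. ]), np.float64(84.8)]
  brass [314. 287.] 146 [0.475 0.173 0.056] z 0.006 0.073
  brass [336. 294.] 303 [0.415 0.197 0.054] z 0.007 0.073
[0.79406198 0.91245316 0.08066964]
top 76 [ 0.49909232 -0.16534051  0.10072198] [ 0.5096861  -0.15585807  0.1069302 ] [ 0.48874369 -0.17576796  0.09146413]
side 31 [ 0.49820039 -0.16089323  0.10043049] [ 0.50730763 -0.15175068  0.1068179 ] [ 0.49047627 -0.17037118  0.09366994]
(660.0, 194.3) flange [array([660.8, 197.2]), np.float64(30.0)] z [0.0707 0.0732] head top [nan nan nan] 0
(639, 36.5) flange [array([638.9,  40. ]), np.float64(29.5)] z [0.0708 0.0735] head top [nan nan nan] 0
(617, -122.2) flange [array([ 614.4, -123.2]), np.float64(32.4)] z [0.0708 0.0733] head top [nan nan nan] 0
(650.0, 115.0) flange [array([649.6, 118.5]), np.float64(28.8)] z [0.0708 0.0735] head top [650.5 118.8  99. ] 24
(628, -42.8) flange [array([625.6, -41.2]), np.float64(30.2)] z [0.071  0.0738] head top [627.2 -37.9 100.1] 58
[ 0.41646142 -0.2546897   0.17825302] ((413.6651306152344, -242.2542266845703), (25.692333221435547, 20.41022491455078), 22.827781677246094) 0.21676050950078676
```

View pics/s8.png

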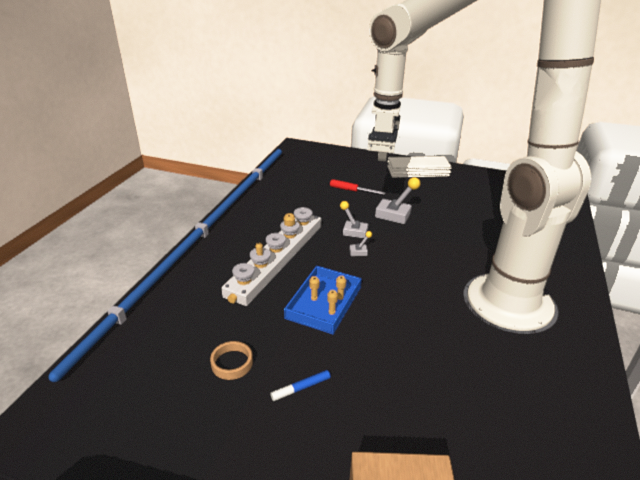

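The ball is back at its original on position (499,-165), and the nozzles, sleeves and bystanders are all in order. Handing in.

```bash
python3 -c "
from workcell import ctrl
print(ctrl.hand_in())"
```

```text
the job is handed in; nothing more can be done
None
```

The job is done and handed in at about 35 s on the robot's clock. I shut the air on the middle-sized valve and uncoupled the three medium nozzles (couplings 1, 3 and 5). All three went into the blue tray, and then I swung the lever fully back on.

**Last checks:**
- **Nozzles:** all three mediums stand in the tray at about (415,140), (476,164) and (418,197) mm, and the tray has not moved. The small and large are still seated, with their tops at about 100 mm.
- **Sleeves:** all five read forward, with flange tops at about 71 mm.
- **Valve:** the ball is back where it started with the air on, at (499,-165) mm.
- **Bystanders and robot:** the tape, marker and screwdriver look unmoved in the picture; I did not measure them. The robot is clear of everything.

**One disagreement:** the reported TCP read about 37 mm lower than the fingertips really were. My first pass at the lever therefore went over the ball without touching it. I corrected this from the side camera and later confirmed it by contact with the sleeves.

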